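Slide a mould half along the rail into the corner of a locating plate

ROBOT

A 6-joint arm with a two-finger parallel gripper is mounted at the origin on a cart in front of the work surface, level with it; the furniture and walls round the work are solid. World frame = base frame: x ahead of the robot, y to its left, z up, the work surface at z = 0. Lengths are in m, angles in rad, forces in N, time in s.
With the tool pointing down it reaches from about 0.35 to 0.775 m from the base axis. Payload 7.3 kg.
Tool frame: the origin (TCP) lies on the centre line of the jaws, within the pads' length; the fingertips stand robot.nose_length ahead of it and the grasp point (between the pads) is the TCP (robot.nose_length is the distance from the TCP to the fingertips, in m); z points along the fingers, y is the direction in which the jaws open and shut (so a half turn about z gives the same grasp; the last joint's range is limited). The gripper opens to 92 mm and grips with 3 to 60 N. Pads are 19 mm wide; open, the fingers measure 130 mm over their backs; the gripper's body (75 mm by 190 mm) begins 47 mm behind the grasp point.
Start: joints at [-1.445, 0.342, 1.524, -0, 1.275, -0.146], TCP at [0.141, -0.506, 0.246] pointing down, gripper open.
Joint ranges: [-2.53, 2.53], [-0.77, 2.02], [0.04, 2.7], [-1, 4.14], [0.28, 2.66], [-3.11, 3.11]. Speed limits (rad/s): [2.57, 2.57, 3.14, 3.14, 3.14, 3.14].

INTERFACE

Orientations are given as [roll, pitch, yaw] about the fixed x, y, z axes, in that order (R = Rz(yaw) Ry(pitch) Rx(roll)).
In Python, from cell import robot, read_camera gives the robot as it stands.
- The arm moves only by the shell command python3 -m crank 'ROWS' [FORCE]. ROWS is JSON, a list of rows, each a list of 7 numbers: the shift along the tool's x, y, z in cm, then the turn, a rotation vector about the tool's x, y, z in degrees, then the opening, from 0 (shut) to 1 (fully open). In form: [[tx, ty, tz, wx, wy, wz, jaw], ...]. A call has 1 to 5 rows; each row is the pose to reach, as a shift and turn from the pose commanded when the call began, along the tool's axes at that moment; what a row does not reach only later rows make up. A row lasts 1/8 s, in which the tool goes at most 62.5 mm and 10.7 degrees, less where a joint would pass 70% of its speed; a pose out of reach is approached as far as the arm can. A call with a gripper value outside its range is refused whole. The fingers move at their own pace and stop on an object; FORCE is the grip in N (left out, the last holds). Time passes only in rows, so rows that repeat a pose let the fingers close. It gives the time, the measured TCP pose, the force and the opening at its end, in the units of the state.
- robot.observe(): the state, without advancing time (a new reading comes with each control period).
- read_camera(name): name is "scene" or "top" or "wrist"; returns a dict with "frame" (384x512x3 uint8, red, green, blue), "intrinsics" (3x3 intrinsics, pixels), "R" (3x3) and "t" (3): a world point X has camera coordinates R X + t. Camera axes: x right, y down, z forward; pixel columns grow to the right and rows downward; lengths in m; the calibration is good to about 2 mm. A picture is of the moment at which its call begins. There is no depth.
- robot.hand_in(): hands the job in, once; it reports no verdict.
The state is a dict: "time": time; "qpos": joint angles; "qvel": joint speeds; "joint_efforts": joint torques, N m; "tool_pos": TCP position; "tool_rot": TCP orientation; "contact_force": force on the tool from outside, world axes, zero at the start; "torque": the same for the moment, N m; "opening": finger opening in m.
Only numpy, scipy, OpenCV 4.12 (cv2) and the standard library are available. Lean on these libraries where they do the work, as an engineer would, in place of code of your own. Each camera call takes 0.05 s, during which the arm holds its last target.

TASK

Set the small mould half that lies on the dark locating plate: with the fingertips or the outside of the fingers, push it flush up against the plate's long rail where it lies, then slide it along, keeping it against the rail all the way, until it sits fully home in the corner pocket, touching both the rail and the end stop. Only push it, never lift or tip it, and leave the other things where they are.

Things in the scene. Friction and masses are not known exactly. Their poses are not given: they have to be found in the camera images.
- locating_plate: fixed dark steel plate, 190 x 340 x 10 mm, with aluminium bars 18 mm high on it. Origin: centre of its underside, on the bench; x points to the long rail (away from the robot, within 0.35 rad), y along the rail to the pocket (robot's left), z up. Rail: inner face at x = +60 mm, 20 mm thick, y = -165 to +160. End stop: inner face at y = +140, 20 mm thick, from the rail to x = -22
- lip_nose (a point): top of the round nose (radius 9 mm, 28 mm above the bench) of the short lip that forms the pocket; at plate x = -13, y = +104 mm. The lip runs from here to the end stop, parallel to the rail, 18 mm thick and high, inner face at plate x = -4 mm (64 mm from the rail). The rest of the plate is flat and open
- home (a point): point on the plate's top, 10 mm above the bench, at plate x = +30 mm, y = +94 mm, with the plate's axes: where the mould half's origin lies when it is fully home, flush to rail and end stop
- mould_half: light-grey metal mould half on the plate, a 92 x 60 x 32 mm block (its x, y, z) of about 0.4 kg, round cavity on top. Origin: centre of its underside. At the start its x axis is within 0.35 rad of the plate's y axis, its origin 35 to 65 mm short of home across the plate and 114 to 184 mm short along the rail. It lies loose
- spare_mould_half: bystander: a like mould half, 92 x 60 x 32 mm, on the bench behind the plate, beyond the rail; origin at the centre of its underside
- nut: bystander: M16 nut, 24 x 27 x 13 mm, on the plate outside the pocket's lip, about x = -66, y = +130 mm of the plate; origin at the centre of its underside
- tape_roll: bystander: roll of black tape, 58 x 56 x 19 mm, flat on the bench left of the plate; origin at the centre of its underside
- marker: bystander: marker pen, 17 x 135 x 16 mm, on the bench between plate and robot; origin at the centre of its underside, y along the pen
Not all that is in view belongs to the job. Leave any blue, red or yellow look-alike of the mould_half alone.

How it is judged:
On the way, in this order (a step that is already met when the one before it is completed fails the run):
1. the mould half lies flush against the rail (x of mould_half in the frame of home above -0.004 m and angle between the x axis of mould_half and the y axis of locating_plate, either way round below 0.06 rad), for 0.2 s.
2. it has slid along the rail to within 60 mm of home, still against the rail (y of mould_half in the frame of home above -0.06 m and x of mould_half in the frame of home above -0.008 m), for 0.1 s.
At the end, for the whole second after the job is handed in: the mould half lies flat and at rest in the corner pocket, within 3 mm of the rail and of the end stop and within 0.05 rad of square; the bystanders are within 15 mm of where they were (x of mould_half in the frame of home between -0.003 and 0.003 m and y of mould_half in the frame of home between -0.003 and 0.003 m and angle between the x axis of mould_half and the y axis of locating_plate, either way round below 0.05 rad and z of mould_half in the frame of home below 0.003 m and angle between mould_half's own z axis and vertical below 0.05 rad and linear speed of mould_half below 0.01 m/s and distance of each of spare_mould_half, nut, tape_roll, marker from where it was at the start of the episode below 0.015 m); the robot touches nothing.
It fails at once if the mould half is lifted more than 8 mm (z of mould_half in the frame of home above 0.008 m).
It fails at once if the mould half is tipped more than 0.15 rad (angle between mould_half's own z axis and vertical above 0.15 rad).
It fails at once if over the last 70 mm to home the mould half is more than 8 mm off the rail (y of mould_half in the frame of home above -0.07 m and x of mould_half in the frame of home below -0.008 m).
It fails at once if a bystander is moved more than 15 mm (distance of any of spare_mould_half, nut, tape_roll, marker from where it was at the start of the episode above 0.015 m).
It also fails if it takes over 43 s, if anything falls off the work surface, if the arm or the gripper's body presses on something with over 40 N, if the wrist force passes 120 N, or if a joint passes its speed limit or range.

## Working session

There is one attempt and no reset: what is moved stays moved. The work goes in short steps, Python scripts to look and compute and a shell command to move; the robot and the scene stay as the last step left them, time stands still between calls to the robot, and variables do not carry over. Pictures are saved under pics/ and viewed, and the job is handed in when it is done.

```bash
ls; mkdir -p pics
python3 - <<'E'
from cell import robot, read_camera
import cv2,json
print(robot.observe(), robot.nose_length)
for n in ["scene","top","wrist"]:
    c=read_camera(n); cv2.imwrite(f"pics/a_{n}.png",c["frame"][:,:,::-1]); print(n,c["intrinsics"].tolist(),c["R"].round(4).tolist(),c["t"].round(4).tolist())
E
```

```text
pics
{'time': 0.0, 'qpos': array([-1.44498364e+00,  3.42715233e-01,  1.52500777e+00,  4.53485231e-05,
        1.27541973e+00, -1.46023108e-01]), 'qvel': array([-0.00167243, -0.00040601,  0.00023501, -0.00063051,  0.00112662,
        0.00161225]), 'joint_efforts': array([ 1.26172155e-03, -4.31232584e+01, -2.44222766e+01,  7.19306013e-02,
        5.56878909e-02, -1.11565437e-04]), 'tool_pos': array([ 0.14093698, -0.50533564,  0.24505207]), 'tool_rot': array([-3.14006538e+00, -2.68446708e-04,  2.71822353e-01]), 'contact_force': array([-0.98432786,  0.03575404, -0.75592599]), 'torque': array([-0.0110221 , -0.03683297,  0.03782825]), 'opening': 0.09141701594089677} 0.019
scene [[487.97457302551305, 0.0, 260.35001518914606], [0.0, 487.97457302551305, 194.755531067098], [0.0, 0.0, 1.0]] [[-0.7101, -0.704, 0.0137], [-0.3027, 0.2877, -0.9086], [0.6358, -0.6493, -0.4174]] [0.4902, 0.2266, 0.9575]
top [[468.0533444751001, 0.0, 259.1371101461592], [0.0, 468.0533444751001, 194.16738484578818], [0.0, 0.0, 1.0]] [[-0.0175, -0.9996, 0.0216], [-0.9985, 0.0164, -0.0518], [0.0514, -0.0225, -0.9984]] [0.0822, 0.6104, 1.3608]
wrist [[311.31749520916895, 0.0, 252.25030094782662], [0.0, 311.31749520916895, 192.28274206113866], [0.0, 0.0, 1.0]] [[0.269, -0.9632, -0.0009], [-0.9267, -0.259, 0.2723], [-0.2625, -0.0724, -0.9622]] [-0.5244, -0.0337, 0.39]
```

View pics/a_top.png

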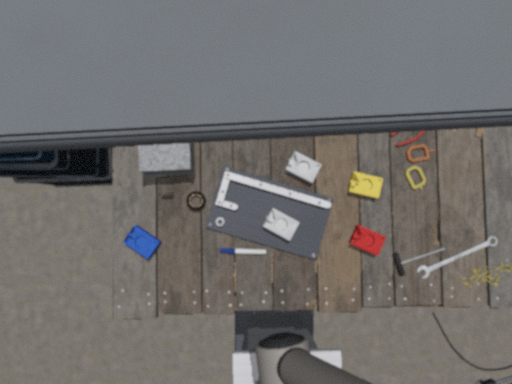

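View pics/a_scene.png

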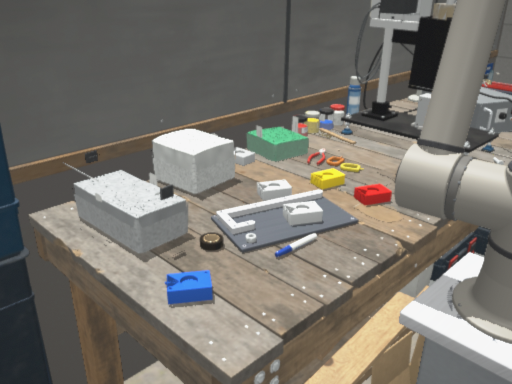

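View pics/a_wrist.png

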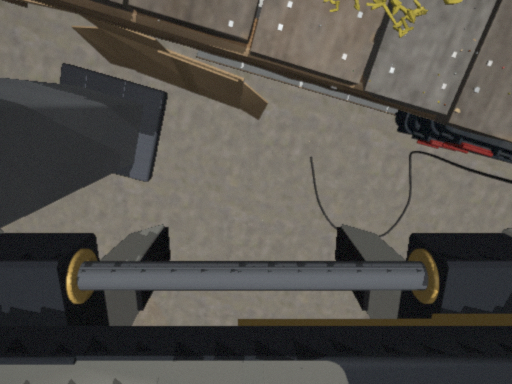

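Could be mistaken for the mould half, by top-view pixel: grey block on the plate (282,224), grey spare behind the rail (303,167), yellow (366,185), red (368,240), blue (142,242). I choose the grey one on the plate, (282,224), and will check it in a close crop.

Run:
```python
import cv2
a=cv2.imread("pics/a_top.png")[160:270,180:350]
cv2.imwrite("pics/crop1.png",cv2.resize(a,None,fx=4.7,fy=4.7,interpolation=cv2.INTER_CUBIC))
a=cv2.imread("pics/a_scene.png")[165:265,190:370]
cv2.imwrite("pics/crop2.png",cv2.resize(a,None,fx=4.4,fy=4.4,interpolation=cv2.INTER_CUBIC))
```

```text
(no output)
```

View pics/crop1.png

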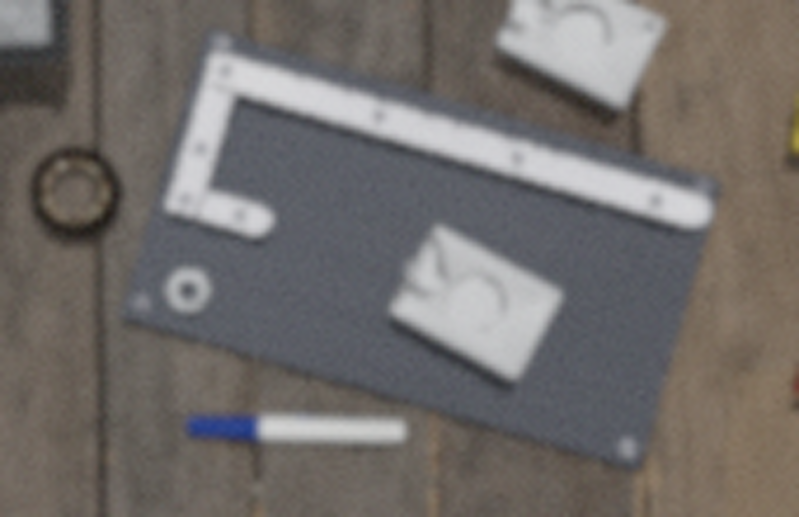

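View pics/crop2.png

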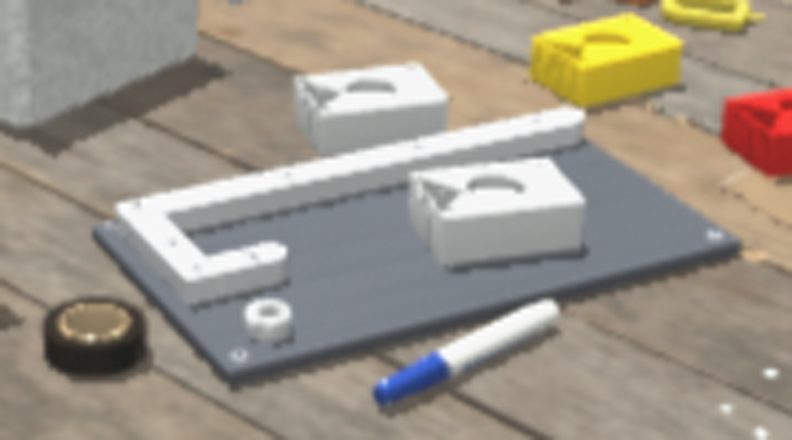

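The crop confirms it: the target is the grey block on the plate, with its top corners at crop pixels (437,223), (563,293), (515,383), (389,312). The pocket is on the left, with the lip nose at about (262,220). Next I'll compute the poses.

```bash
cat > h.py <<'E'
import numpy as np, cv2
from scipy.optimize import least_squares
def ray(c,uv,z):
    K,R,t=c["intrinsics"],c["R"],c["t"]
    C=-R.T@t; d=R.T@np.linalg.inv(K)@np.array([uv[0],uv[1],1.])
    return C+d*(z-C[2])/d[2]
def fit(local,world):
    L=np.array(local);W=np.array(world)[:,:2]
    f=lambda p:(np.c_[np.cos(p[2])*L[:,0]-np.sin(p[2])*L[:,1],np.sin(p[2])*L[:,0]+np.cos(p[2])*L[:,1]]+p[:2]-W).ravel()
    r=least_squares(f,[W[:,0].mean(),W[:,1].mean(),0.]);return r.x,r.fun.reshape(-1,2)
def inframe(P,p):
    c,s=np.cos(P[2]),np.sin(P[2]);d=np.array(p[:2])-P[:2];return np.array([c*d[0]+s*d[1],-s*d[0]+c*d[1]])
def toworld(P,l):
    c,s=np.cos(P[2]),np.sin(P[2]);return P[:2]+np.array([c*l[0]-s*l[1],s*l[0]+c*l[1]])
E
python3 - <<'E'
from h import *
from cell import robot,read_camera
c=read_camera("top"); f=lambda u,v:(u/4.7+180-.5+.1,v/4.7+160-.4)
w=[ray(c,f(*p),.01) for p in [(213,37),(718,182),(640,465),(124,320)]]
P,r=fit([(.095,.17),(.095,-.17),(-.095,-.17),(-.095,.17)],w);print("plate",P,(r*1e3).round(1).tolist())
q=[(.06,-.013+0)]
# checks at bar top z=.028
for n,p in dict(stopInnerRail=(235,97),nosetip=(275,220),outercorner=(212,52),lipcorner=(166,208)).items(): print(n,(inframe(P,ray(c,f(*p),.028))*1e3).round(1))
wb=[ray(c,f(*p),.042) for p in [(437,223),(563,293),(515,383),(389,312)]]
B,r=fit([(.03,.046),(.03,-.046),(-.03,-.046),(-.03,.046)],wb);print("block",B,(r*1e3).round(1).tolist())
print("in plate mm",(inframe(P,B)*1e3).round(1),"rel ang",B[2]-P[2])
# second camera
s=read_camera("scene")
def pj(c,X):
    x=c["R"]@X+c["t"];k=c["intrinsics"]@x;return k[:2]/k[2]
for l in [(.095,.17),(.095,-.17),(-.095,-.17),(-.095,.17)]:
    print("scene plate crop px",((pj(s,np.r_[toworld(P,l),.01])-[190,165])*4.4).round())
for l in [(.03,.046),(.03,-.046),(-.03,-.046),(-.03,.046)]:
    print("scene block crop px",((pj(s,np.r_[toworld(B,l),.042])-[190,165])*4.4).round())
E
```

```text
plate [ 0.55616089  0.04117867 -0.29660379] [[4.2, 4.6], [1.3, -4.4], [-4.3, -2.3], [-1.1, 2.2]]
stopInnerRail [ 58.6 139.5]
nosetip [-7.7 94.5]
outercorner [ 81.6 161. ]
lipcorner [-19.2 161.2]
block [ 0.52338677  0.01143741 -0.52262823] [[-0.2, 1.9], [-1.9, -1.4], [0.4, -2.0], [1.7, 1.5]]
in plate mm [-22.7 -38. ] rel ang -0.22602444154455814
scene plate crop px [ 95. 227.]
scene plate crop px [567. 122.]
scene plate crop px [748. 240.]
scene plate crop px [237. 375.]
scene block crop px [408. 174.]
scene block crop px [553. 158.]
scene block crop px [590. 201.]
scene block crop px [440. 218.]
```

```bash
cat >> h.py <<'E'
from scipy.spatial.transform import Rotation as Ro
PL=np.array([0.55616,0.04118,-0.2966])
def plan(state,P,l,z,yawrel):
    "row (cm,deg) from measured pose to tool-down pose at plate-local l (m), yaw=P yaw+yawrel"
    R0=Ro.from_euler('xyz',state["tool_rot"]).as_matrix()
    T=np.r_[toworld(P,l),z]; R1=Ro.from_euler('xyz',[np.pi,0,P[2]+yawrel]).as_matrix()
    return np.r_[R0.T@(T-state["tool_pos"])*100, np.degrees(Ro.from_matrix(R0.T@R1).as_rotvec())].round(2)
def where(state,P):
    print("t",round(state["time"],2),"plate mm",(inframe(P,state["tool_pos"])*1e3).round(1),"z",(state["tool_pos"][2]*1e3).round(1),"yawrel",round(state["tool_rot"][2]-P[2],4),"F",state["contact_force"].round(1),"open",round(state["opening"],4))
E
python3 - <<'E'
from h import *
from cell import robot,read_camera
s=robot.observe(); where(s,PL)
print(plan(s,PL,(-.10,-.04),.16,0))
c=read_camera("top")
for p in [(190,428),(405,432),(188,290)]: print((inframe(PL,ray(c,(p[0]/4.7+179.6,p[1]/4.7+159.6),.016))*1e3).round(1))
E
```

```text
t 0.25 plate mm [-237.3 -644.2] z 245.4 yawrel 0.5684 F [-0.1 -0.4  0.3] open 0.0916
[ 4.409e+01 -4.353e+01  8.570e+00 -4.000e-02  1.000e-02  3.257e+01]
[-145.9  109.7]
[-111.7  -19.2]
[-64.2 134.8]
```

```bash
python3 -m crank '[[4,-4,0,0,0,3,0.43],[8,-8,0,0,0,6,0.43],[12,-12,0,0,0,9,0.43],[16,-16,0,0,0,12,0.43],[20,-20,0,0,0,15,0.43]]' 20; python3 -c "
from h import *
from cell import robot
s=robot.observe(); where(s,PL); print(plan(s,PL,(-.10,-.04),.16,0))"
```

```text
time: 0.92
tool_pos: [0.2805, -0.2578, 0.2459]
tool_rot: [3.141, -0.001, 0.008]
contact_force: [1.6, -0.3, 0.1]
opening: 0.0461
t 0.93 plate mm [-176.2 -366.5] z 245.9 yawrel 0.3043 F [ 1.6 -0.3  0.1] open 0.0461
[ 17.05 -28.87   8.58   0.03  -0.04  17.43]
```

```bash
python3 -m crank '[[3,-5.3,1.6,0,0,3.5,0.43],[6,-10.6,3.2,0,0,7,0.43],[9,-15.9,4.8,0,0,10.5,0.43],[12,-21.2,6.4,0,0,14,0.43],[15,-26.5,8,0,0,17.4,0.43]]'; python3 -c "
from h import *
from cell import robot,read_camera
s=robot.observe(); where(s,PL); print(plan(s,PL,(-.10,-.04),.16,0))
for n in ['wrist','top']: cv2.imwrite(f'pics/b_{n}.png',read_camera(n)['frame'][:,:,::-1])
"
```

```text
time: 1.55
tool_pos: [0.4271, 0.007, 0.1661]
tool_rot: [3.141, -0.001, -0.296]
contact_force: [0.9, -0.8, -0.2]
opening: 0.0398
t 1.55 plate mm [-113.4  -70.4] z 166.1 yawrel 0.0011 F [ 0.9 -0.8 -0.2] open 0.0398
[ 1.35 -3.04  0.61  0.01 -0.07  0.06]
```

View pics/b_wrist.png

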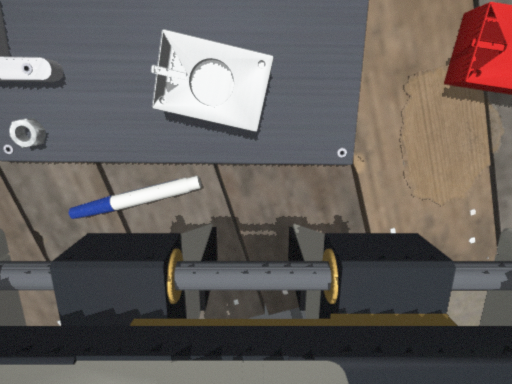

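Run:
```python
from h import *
from cell import robot,read_camera
c=read_camera("wrist"); f=c["frame"][:,:,::-1]
cv2.imwrite("pics/c1.png",cv2.resize(f[0:180,0:380],None,fx=2.1,fy=2.1,interpolation=cv2.INTER_CUBIC))
for n,u,z in [("BR corner",(354,163),.01),("edge",(200,161),.01),("right edge",(366,10),.01),("nosetip",(52,69),.028),("nut",(26,132),.023)]:
    print(n,(inframe(PL,ray(c,u,z))*1e3).round(1))
wb=[ray(c,p,.042) for p in [(163,31),(272,53),(257,131),(154,106)]]
B,r=fit([(.03,.046),(.03,-.046),(-.03,-.046),(-.03,.046)],wb);print("block",B,(r*1e3).round(1).tolist())
print((inframe(PL,B)*1e3).round(1),B[2]-PL[2])
```

```text
BR corner [ -93.9 -164.2]
edge [-93.3 -17.2]
right edge [  36.2 -161.5]
nosetip [-14.1  99.4]
nut [-66.2 134.4]
block [ 0.52346567  0.01523637 -0.49364049] [[3.1, 2.2], [-2.0, -3.3], [-1.0, -2.7], [-0.2, 3.9]]
[-23.7 -34.4] -0.1970404900381515
```

View pics/c1.png

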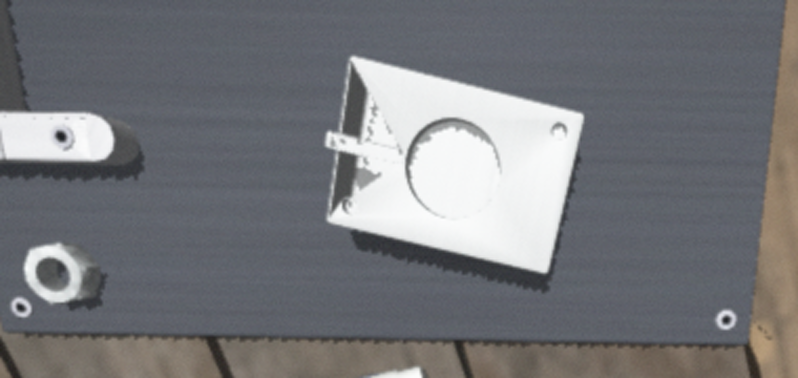

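```bash
python3 -m crank '[[2.2,-3.4,0,0,0,0,0.43],[2.2,-3.4,4,0,0,0,0.43],[2.2,-3.4,8,0,0,0,0.43],[2.2,-3.4,12,0,0,0,0.43],[2.2,-3.4,12.9,0,0,0,0.43]]'; python3 -c "
from h import *
from cell import robot,read_camera
s=robot.observe(); where(s,PL)
for n in ['wrist','scene']: cv2.imwrite(f'pics/d_{n}.png',read_camera(n)['frame'][:,:,::-1])
"
```

```text
time: 2.33
tool_pos: [0.4556, 0.0302, 0.0359]
tool_rot: [3.141, 0.004, -0.295]
contact_force: [-0.2, -0.3, 0.8]
opening: 0.039
t 2.33 plate mm [-92.9 -39.9] z 35.9 yawrel 0.0016 F [-0.2 -0.3  0.8] open 0.039
```

View pics/d_wrist.png

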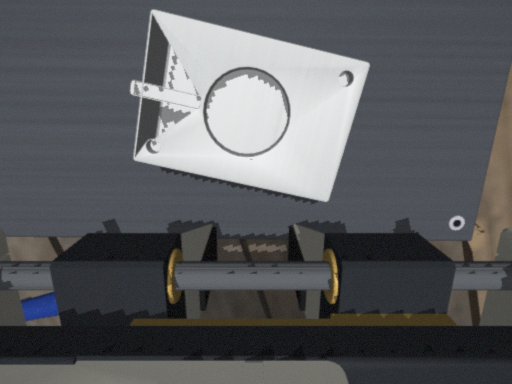

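View pics/d_scene.png

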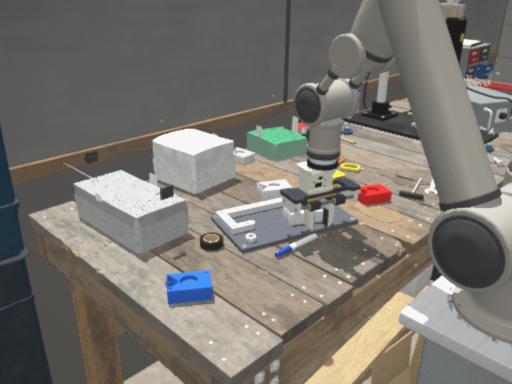

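The fingers straddle the block's long near face: block corners at (135,160) and (328,200), fingers at columns of about 200 and 310. Now I push toward the rail.

```bash
python3 -m crank '[[1.2,0,0,0,0,0,0.43],[2.4,0,0,0,0,0,0.43],[3.6,0,0,0,0,0,0.43],[4.8,0,0,0,0,0,0.43],[6,0,0,0,0,0,0.43]]'; python3 -c "
from h import *
from cell import robot,read_camera
s=robot.observe(); where(s,PL)
cv2.imwrite('pics/e_wrist.png',read_camera('wrist')['frame'][:,:,::-1])
"
```

```text
time: 3.05
tool_pos: [0.515, 0.0139, 0.0374]
tool_rot: [3.142, 0.001, -0.294]
contact_force: [-3.4, 0.7, 2.9]
opening: 0.0393
t 3.05 plate mm [-31.3 -38.2] z 37.4 yawrel 0.0031 F [-3.4  0.7  2.9] open 0.0393
```

View pics/e_wrist.png

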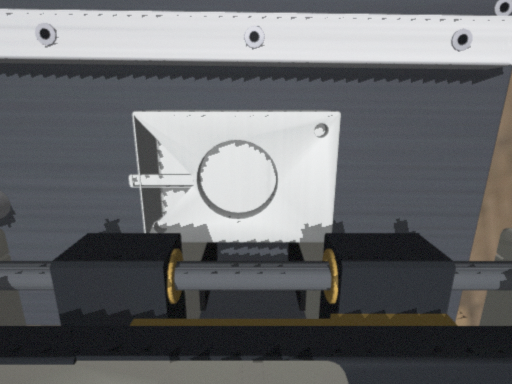

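The block is now square to the fingers, its top edge level at row 112, with the rail edge at row ~60. I'll keep pushing until contact.

```bash
python3 -m crank '[[0.8,0,0,0,0,0,0.43],[1.3,0,0,0,0,0,0.43],[1.6,0,0,0,0,0,0.43],[1.8,0,0,0,0,0,0.43],[1.9,0,0,0,0,0,0.43]]'; python3 -c "
from h import *
from cell import robot,read_camera
s=robot.observe(); where(s,PL)"
python3 -m crank '[[0.1,0,0,0,0,0,0.43],[0.2,0,0,0,0,0,0.43],[0.2,0,0,0,0,0,0.43]]'; python3 -c "
from h import *
from cell import robot,read_camera
s=robot.observe(); where(s,PL)
cv2.imwrite('pics/f_wrist.png',read_camera('wrist')['frame'][:,:,::-1])
"
```

```text
time: 3.72
tool_pos: [0.5327, 0.0084, 0.0372]
tool_rot: [3.141, 0.0, -0.294]
contact_force: [-1.6, 0.7, -1.3]
opening: 0.0395
t 3.73 plate mm [-12.8 -38.2] z 37.2 yawrel 0.003 F [-1.6  0.7 -1.3] open 0.0395
time: 4.1
tool_pos: [0.5345, 0.0079, 0.0372]
tool_rot: [3.142, 0.0, -0.294]
contact_force: [-2.8, 1.4, -1.0]
opening: 0.0395
t 4.1 plate mm [-11.  -38.2] z 37.2 yawrel 0.0028 F [-2.8  1.4 -1. ] open 0.0395
```

View pics/f_wrist.png

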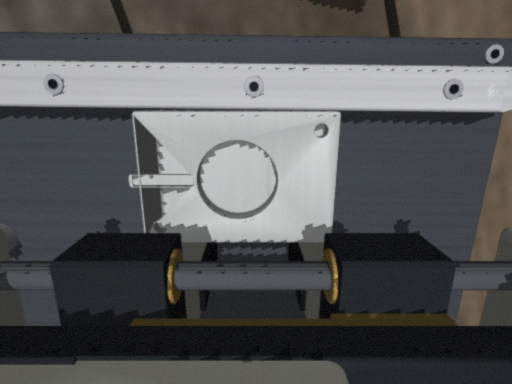

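```bash
for i in 1; do python3 -m crank '[[0.1,0,0,0,0,0,0.43],[0.1,0,0,0,0,0,0.43]]'; python3 -m crank '[[0.1,0,0,0,0,0,0.43],[0.1,0,0,0,0,0,0.43]]';python3 -m crank '[[0.1,0,0,0,0,0,0.43],[0.1,0,0,0,0,0,0.43]]'; done
```

```text
time: 4.4
tool_pos: [0.5345, 0.0079, 0.0373]
tool_rot: [3.141, 0.002, -0.294]
contact_force: [-6.4, 2.2, 2.4]
opening: 0.0396
time: 4.65
tool_pos: [0.5345, 0.0079, 0.0372]
tool_rot: [3.141, 0.004, -0.294]
contact_force: [-9.1, 3.4, 5.2]
opening: 0.0395
time: 4.9
tool_pos: [0.5345, 0.0078, 0.0372]
tool_rot: [3.141, 0.007, -0.294]
contact_force: [-11.7, 4.8, 8.7]
opening: 0.0398
```

```bash
python3 -m crank '[[0.2,0,0,0,0,0,0.43],[0.4,0,0,0,0,0,0.43],[0.4,0,0,0,0,0,0.43],[0.4,0,0,0,0,0,0.43]]'; python3 -c "
from h import *
from cell import robot,read_camera
s=robot.observe(); where(s,PL)
c=read_camera('top')['frame'][:,:,::-1]; cv2.imwrite('pics/g_wrist.png',read_camera('wrist')['frame'][:,:,::-1])
cv2.imwrite('pics/g_top.png',cv2.resize(c[160:270,180:350],None,fx=4.7,fy=4.7,interpolation=cv2.INTER_CUBIC))"
```

```text
time: 5.4
tool_pos: [0.5347, 0.0078, 0.037]
tool_rot: [3.14, 0.015, -0.294]
contact_force: [-22.9, 7.5, 16.8]
opening: 0.0397
t 5.4 plate mm [-10.8 -38.2] z 37.0 yawrel 0.0029 F [-22.9   7.5  16.8] open 0.0397
```

View pics/g_top.png

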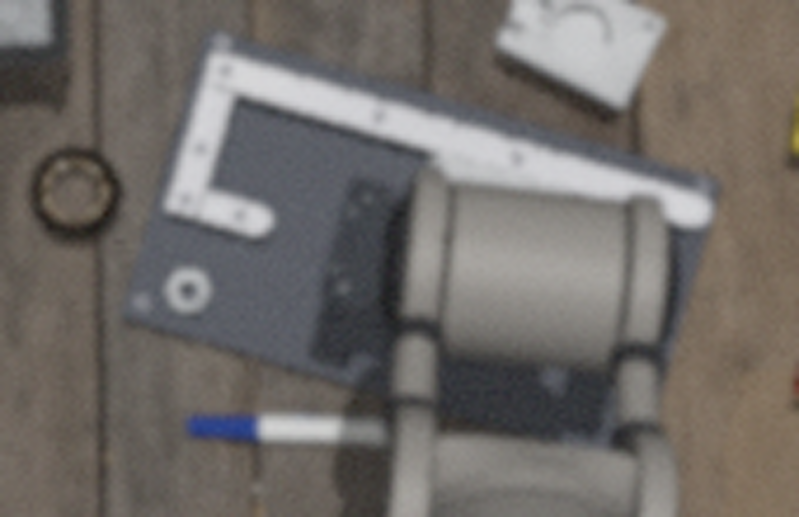

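View pics/g_wrist.png

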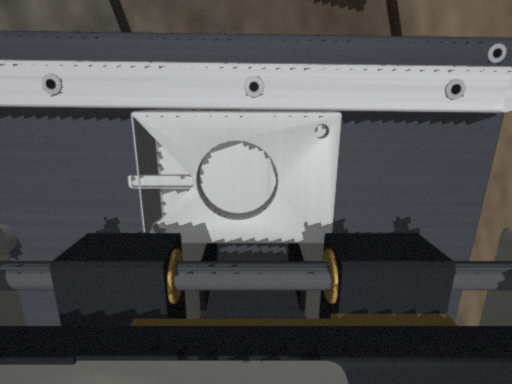

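Flush against the rail: contact force ~24 N, TCP no longer advancing, block edge level and parallel to the rail. I'll release and locate the block along the rail.

```bash
python3 -m crank '[[-0.4,0,0,0,0,0,0.43],[-1,0,0,0,0,0,0.43],[-2.5,0,0,0,0,0,0.43],[-2.5,0,-4,0,0,0,0.2],[-2.5,0,-8,0,0,0,0]]'; python3 -c "
from h import *
from cell import robot,read_camera
s=robot.observe(); where(s,PL); print('to hover',plan(s,PL,(.022,-.112),.11,np.pi/2))
cv2.imwrite('pics/i_wrist.png',read_camera('wrist')['frame'][:,:,::-1])"
```

```text
time: 6.12
tool_pos: [0.5181, 0.0128, 0.1185]
tool_rot: [-3.142, -0.002, -0.294]
contact_force: [-0.3, -0.5, 0.8]
opening: 0.0242
t 6.12 plate mm [-28.1 -38.3] z 118.5 yawrel 0.0029 F [-0.3 -0.5  0.8] open 0.0242
to hover [ 4.990e+00  7.390e+00  8.600e-01  8.000e-02 -8.000e-02 -8.984e+01]
```

View pics/i_wrist.png

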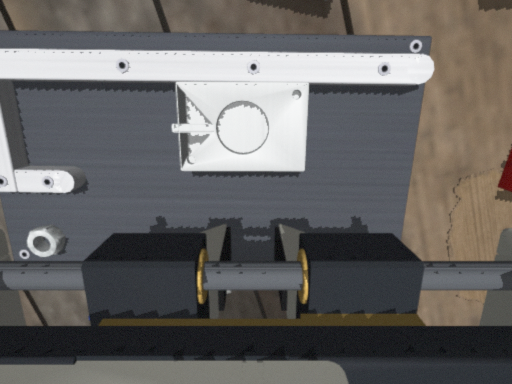

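Run:
```python
from h import *
from cell import robot,read_camera
c=read_camera("wrist")
q=lambda n,u,z:print(n,(inframe(PL,ray(c,u,z))*1e3).round(1))
for n,u in [("blk",(177,83)),("blk",(308,83)),("blk",(305,171)),("blk",(182,170))]: q(n,u,.042)
q("rail end",(433,68),.028);q("rail edge",(380,83),.028);q("rail edge",(60,79),.028);q("nose tip",(75,182),.028);q("stop/lip inner",(16,170),.028)
q("stop inner",(8,85),.028)
q("nut",(42,241),.023)
```

```text
blk [63.  13.7]
blk [ 63.3 -74.4]
blk [  3.  -75.3]
blk [ 3.4 13.7]
rail end [  74.6 -164.5]
rail edge [  64.5 -128.2]
rail edge [ 66.4 100.4]
nose tip [ -9.1 100.7]
stop/lip inner [  0.2 144.7]
stop inner [ 62.2 138.4]
nut [-61.2 138.6]
```

```bash
python3 -m crank '[[1,1.5,0,0,0,-10,0],[2,3,0,0,0,-20,0],[3,4.5,0,0,0,-30,0],[4,6,0,0,0,-40,0],[5,7.4,0,0,0,-50,0]]'; python3 -m crank '[[0,0,0,0,0,-10,0],[0,0,0,0,0,-20,0],[0,0,0,0,0,-30,0],[0,0,0,0,0,-40,0],[0,0,0,0,0,-40,0]]'; python3 -c "
from h import *
from cell import robot,read_camera
s=robot.observe(); where(s,PL); print('to start',plan(s,PL,(.022,-.112),.037,np.pi/2))
cv2.imwrite('pics/j_wrist.png',read_camera('wrist')['frame'][:,:,::-1])"
```

```text
time: 6.85
tool_pos: [0.5444, -0.0732, 0.1169]
tool_rot: [3.14, -0.001, 0.585]
contact_force: [0.6, 0.4, 0.4]
opening: 0.0005
time: 7.48
tool_pos: [0.5441, -0.0725, 0.1169]
tool_rot: [3.141, 0.0, 1.275]
contact_force: [-0.4, -0.2, 1.0]
opening: 0.0005
t 7.47 plate mm [  21.7 -112.2] z 116.9 yawrel 1.572 F [-0.4 -0.2  1. ] open 0.0005
to start [0.02 0.02 7.99 0.05 0.01 0.07]
```

View pics/j_wrist.png

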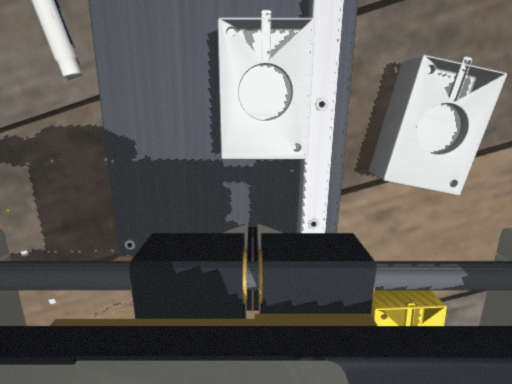

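The fingers are shut at column 252, behind the block's rear face (columns 220–310, row 158), and clear of the rail. I'll descend.

```bash
python3 -m crank '[[0,0,4,0,0,0,0],[0,0,7,0,0,0,0],[0,0,8,0,0,0,0],[0,0,8,0,0,0,0]]'; python3 -c "
from h import *
from cell import robot,read_camera
s=robot.observe(); where(s,PL)
cv2.imwrite('pics/k_wrist.png',read_camera('wrist')['frame'][:,:,::-1]);cv2.imwrite('pics/k_scene.png',cv2.resize(read_camera('scene')['frame'][140:280,190:400,::-1],None,fx=3.8,fy=3.8))"
```

```text
time: 8.02
tool_pos: [0.5439, -0.0723, 0.0372]
tool_rot: [-3.141, 0.0, 1.276]
contact_force: [-0.2, -0.0, -0.2]
opening: 0.0003
t 8.03 plate mm [  21.4 -112.1] z 37.2 yawrel 1.5723 F [-0.2 -0.  -0.2] open 0.0003
```

View pics/k_wrist.png

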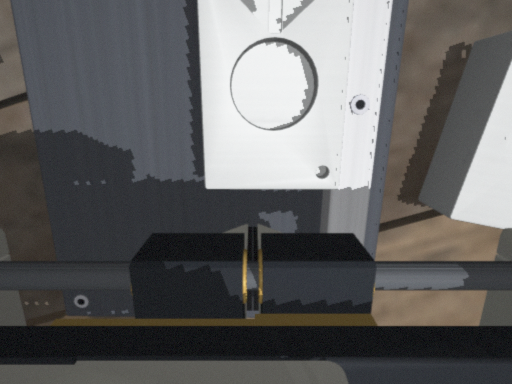

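View pics/k_scene.png

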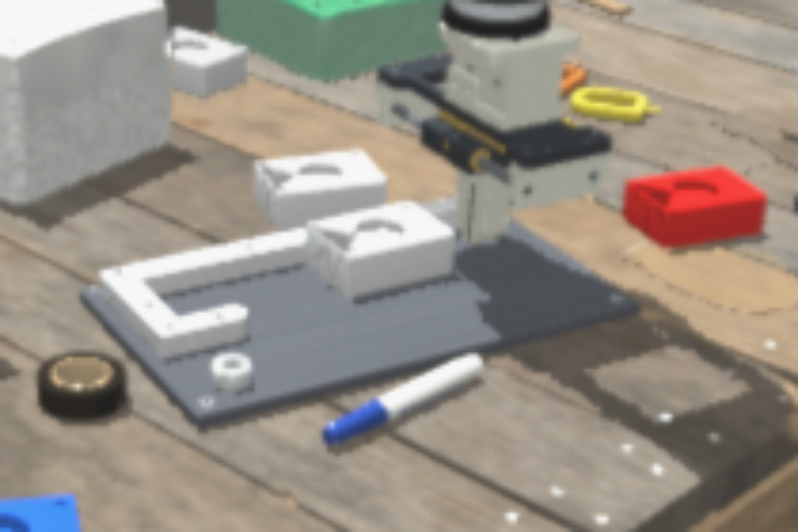

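```bash
python3 -m crank '[[1,0,0,0,0,0,0],[2,0.05,0,0,0,0,0],[3,0.15,0,0,0,0,0],[4,0.25,0,0,0,0,0],[5,0.35,0,0,0,0,0]]'; python3 -c "
from h import *
from cell import robot,read_camera
s=robot.observe(); where(s,PL)
cv2.imwrite('pics/l_wrist.png',read_camera('wrist')['frame'][:,:,::-1])"
```

```text
time: 8.75
tool_pos: [0.5613, -0.0248, 0.0371]
tool_rot: [-3.14, 0.001, 1.277]
contact_force: [-3.9, -2.6, 1.8]
opening: 0.0005
t 8.75 plate mm [ 24.2 -61.6] z 37.1 yawrel 1.5739 F [-3.9 -2.6  1.8] open 0.0005
```

View pics/l_wrist.png

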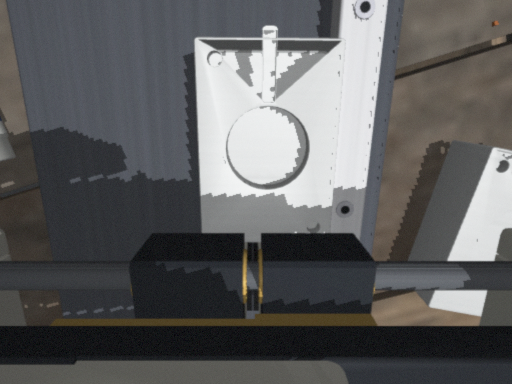

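The block is still seated along the rail (right top edge at columns ~335–343 beside the rail). I'll continue.

```bash
python3 -m crank '[[1,0.05,0,0,0,0,0],[2,0.1,0,0,0,0,0],[3,0.15,0,0,0,0,0],[4,0.2,0,0,0,0,0],[5,0.25,0,0,0,0,0]]'; python3 -c "
from h import *
from cell import robot,read_camera
s=robot.observe(); where(s,PL)
cv2.imwrite('pics/m_wrist.png',read_camera('wrist')['frame'][:,:,::-1])"
```

```text
time: 9.43
tool_pos: [0.5786, 0.0224, 0.0371]
tool_rot: [-3.141, 0.0, 1.277]
contact_force: [-2.7, -2.3, 0.0]
opening: 0.0002
t 9.43 plate mm [ 26.9 -11.4] z 37.1 yawrel 1.5737 F [-2.7 -2.3  0. ] open 0.0002
```

View pics/m_wrist.png

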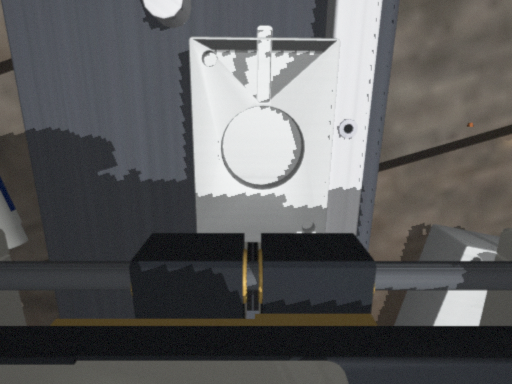

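```bash
python3 -m crank '[[0.7,0.03,0,0,0,0,0],[1.4,0.06,0,0,0,0,0],[2.0,0.1,0,0,0,0,0],[2.5,0.12,0,0,0,0,0]]'; python3 -c "
from h import *
from cell import robot,read_camera
s=robot.observe(); where(s,PL)
cv2.imwrite('pics/n_wrist.png',read_camera('wrist')['frame'][:,:,::-1])"
```

```text
time: 9.98
tool_pos: [0.5869, 0.0456, 0.0373]
tool_rot: [-3.141, 0.0, 1.277]
contact_force: [-3.3, -2.9, 0.5]
opening: 0.0004
t 9.97 plate mm [28.1 13.2] z 37.3 yawrel 1.5737 F [-3.3 -2.9  0.5] open 0.0004
```

View pics/n_wrist.png

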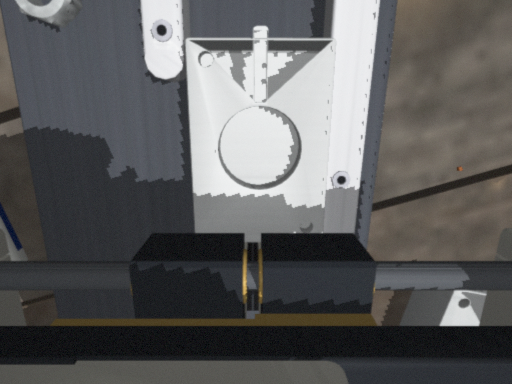

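The block is passing the lip (nose at (165,75)) with a clear gap. I'll slow down for the last part.

```bash
python3 -m crank '[[0.5,0.02,0,0,0,0,0],[1.0,0.04,0,0,0,0,0],[1.4,0.06,0,0,0,0,0],[1.7,0.08,0,0,0,0,0],[1.7,0.08,0,0,0,0,0]]'; python3 -c "
from h import *
from cell import robot,read_camera
s=robot.observe(); where(s,PL)
cv2.imwrite('pics/o_wrist.png',read_camera('wrist')['frame'][:,:,::-1])"
```

```text
time: 10.65
tool_pos: [0.593, 0.0617, 0.0373]
tool_rot: [3.141, -0.001, 1.277]
contact_force: [-0.7, -1.4, 0.2]
opening: 0.0004
t 10.65 plate mm [29.2 30.4] z 37.3 yawrel 1.5738 F [-0.7 -1.4  0.2] open 0.0004
```

View pics/o_wrist.png

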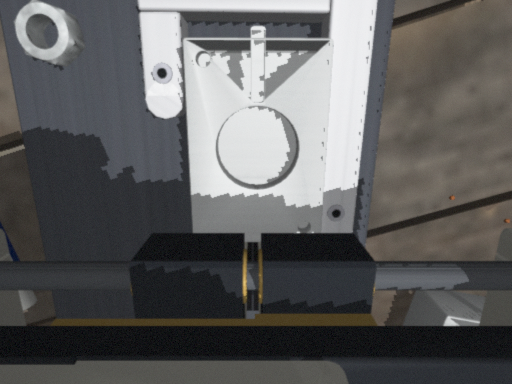

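```bash
python3 -m crank '[[0.2,0.01,0,0,0,0,0],[0.4,0.02,0,0,0,0,0],[0.5,0.02,0,0,0,0,0]]';  python3 -m crank '[[0.15,0,0,0,0,0,0],[0.3,0.02,0,0,0,0,0]]'; python3 -m crank '[[0.1,0,0,0,0,0,0],[0.2,0,0,0,0,0,0]]'
```

```text
time: 11.08
tool_pos: [0.5946, 0.0661, 0.0374]
tool_rot: [3.141, -0.0, 1.277]
contact_force: [-0.6, -2.5, -0.3]
opening: 0.0001
time: 11.32
tool_pos: [0.5954, 0.0689, 0.0374]
tool_rot: [3.141, 0.0, 1.277]
contact_force: [-0.3, -2.1, 0.3]
opening: 0.0003
time: 11.58
tool_pos: [0.5956, 0.0698, 0.0374]
tool_rot: [-3.141, 0.002, 1.277]
contact_force: [-4.2, -9.9, 3.8]
opening: 0.0005
```

```bash
python3 -c "
from h import *
from cell import robot,read_camera
s=robot.observe(); where(s,PL)
cv2.imwrite('pics/p_wrist.png',read_camera('wrist')['frame'][:,:,::-1])"
```

```text
t 11.57 plate mm [29.3 38.8] z 37.4 yawrel 1.5741 F [-4.2 -9.9  3.8] open 0.0005
```

View pics/p_wrist.png

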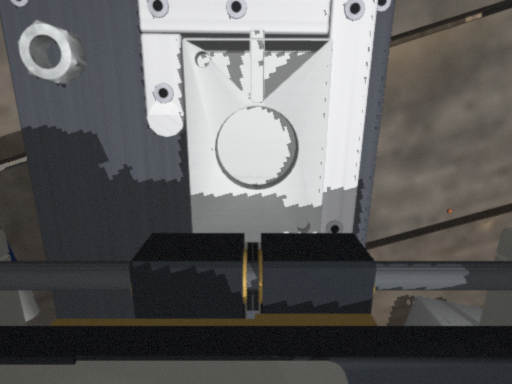

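The end stop is reached: force up to 11 N and the stop edge at row 32 meets the block. I'll press a little more to seat it.

```bash
python3 -m crank '[[0.2,0.1,0,0,0,0,0],[0.4,0.2,0,0,0,0,0],[0.4,0.2,0,0,0,0,0]]'; python3 -m crank '[[-0.3,0,0,0,0,0,0],[-1,0,0,0,0,0,0],[-3,0,0,0,0,0,0],[-3,0,-4,0,0,0,0],[-3,0,-8,0,0,0,0]]';  python3 -c "
from h import *
from cell import robot,read_camera
s=robot.observe(); where(s,PL)
cv2.imwrite('pics/q_wrist.png',read_camera('wrist')['frame'][:,:,::-1])"
```

```text
time: 12.0
tool_pos: [0.5957, 0.0699, 0.0374]
tool_rot: [-3.135, 0.008, 1.278]
contact_force: [-15.1, -21.3, 11.9]
opening: 0.0005
time: 12.62
tool_pos: [0.5899, 0.0444, 0.1178]
tool_rot: [-3.141, 0.0, 1.276]
contact_force: [1.4, -0.5, 0.4]
opening: 0.0007
t 12.62 plate mm [31.3 12.9] z 117.8 yawrel 1.573 F [ 1.4 -0.5  0.4] open 0.0007
```

View pics/q_wrist.png

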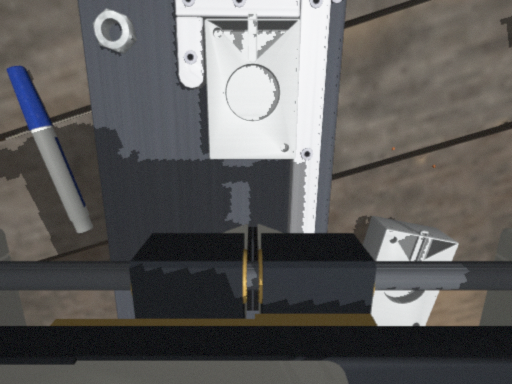

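```bash
python3 -m crank '[[1.5,0,-1.5,0,0,0,0],[3,0,-3,0,0,0,0],[3,0,-3,0,0,0,0]]';  python3 -c "
from h import *
from cell import robot,read_camera
s=robot.observe(); where(s,PL)
c=read_camera('wrist');f=c['frame'][:,:,::-1]
cv2.imwrite('pics/r_wrist.png',cv2.resize(f[0:200,150:380],None,fx=3,fy=3,interpolation=cv2.INTER_CUBIC))
cv2.imwrite('pics/r_top.png',cv2.resize(read_camera('top')['frame'][160:270,180:350,::-1],None,fx=4.7,fy=4.7,interpolation=cv2.INTER_CUBIC))"
```

```text
time: 13.05
tool_pos: [0.5997, 0.0742, 0.1482]
tool_rot: [3.139, -0.001, 1.278]
contact_force: [-0.0, -0.5, -1.3]
opening: 0.0005
t 13.05 plate mm [32.  44.3] z 148.2 yawrel 1.5748 F [-0.  -0.5 -1.3] open 0.0005
```

View pics/r_wrist.png

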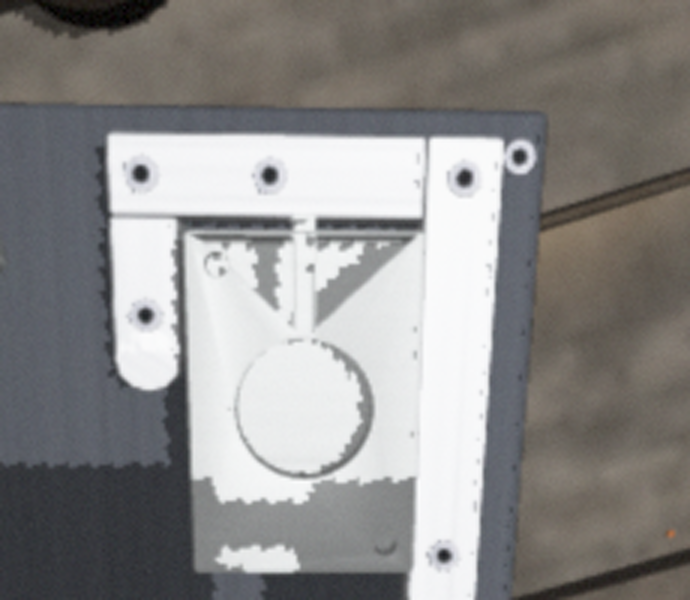

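View pics/r_top.png

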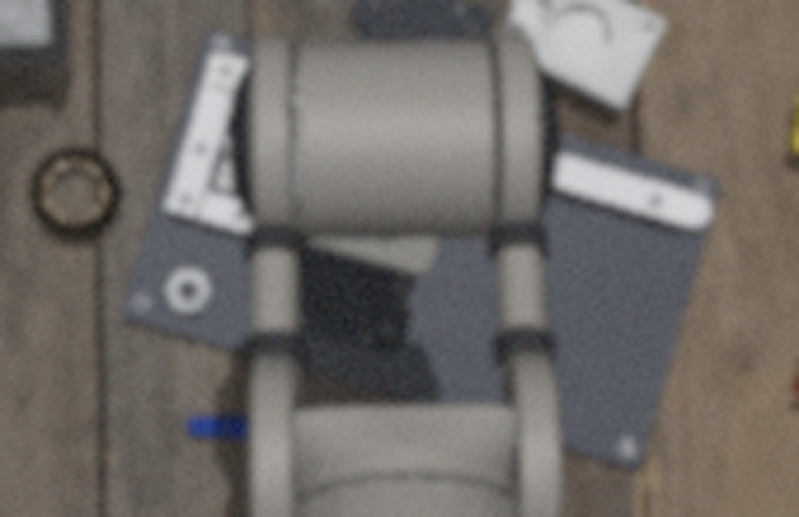

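Run:
```python
from h import *
from cell import robot,read_camera
c=read_camera("wrist"); f=lambda u,v:((u+.5)/3-.5+150,(v+.5)/3-.5)
q=lambda n,u,z:print(n,(inframe(PL,ray(c,f(*u),z))*1e3).round(1))
for n,u in [("front L",(187,234)),("front R",(420,234)),("rear R",(412,572)),("rear L",(195,572)),("tongue tip",(303,218))]: q(n,u,.042)
q("stop inner L",(200,216),.028);q("stop inner R",(420,218),.028);q("stop outer",(108,133),.028);q("lip nose tip",(147,389),.028);q("lip inner",(176,300),.028);q("rail inner",(425,230),.028);q("rail inner",(408,590),.028);q("rail outer",(502,138),.028);q("plate corner",(546,112),.01)
```

```text
front L [  1.5 135.6]
front R [ 58.7 135.8]
rear R [59.7 49.7]
rear L [ 1.  49.5]
tongue tip [ 30.  139.4]
stop inner L [  3.3 141. ]
stop inner R [ 60.1 140.7]
stop outer [-19.3 160.6]
lip nose tip [-12.3  97.1]
lip inner [ -3.6 120.2]
rail inner [ 61.5 137.8]
rail inner [60.3 40.5]
rail outer [ 80.2 159.8]
plate corner [ 95.  169.2]
```

The final checks agree:

| Check | Measured | Nominal |
|---|---|---|
| Front spout tip, y | ~139.4–140 mm | 140.7 mm (end stop, measured) |
| Block rear edge, y | 49.6 mm | 48 mm |
| Block sides, x | ~1 and ~59.7 mm | 0 and 60 mm |
| Rail inner face, x | 60.3 mm | 60 mm |

The gap to the lip is open along its length, and the visible bystanders are where they were. The arm is clear, so I'll hand in.

```bash
python3 -c "
from cell import robot
print(robot.hand_in()); print(robot.observe()['time'])"
```

```text
the job is handed in; nothing more can be done
None
the job is handed in; nothing more can be done
```

The mould half is seated in the corner pocket and the job is handed in. It was at about 13 s when I took the last measurement, out of 43 s.

**What I did:** I pushed the block square and flush to the rail with two fingertips, up to about 24 N. I then slid it along the rail with the closed fingers, leaning slightly toward the rail. The last press against the end stop reached about 26 N sideways, and then I backed off and raised the arm clear.

**Last checks:**
- **Position:** the last wrist picture puts the block's centre at about x = 30, y = 94 mm on the plate, against a home of (30, 94). The front spout tip is within about 1 mm of the stop.
- **Squareness:** it looks square to within about 0.01–0.02 rad. The block's own edge hides the rail beside it, so I judged that gap from the block's sides and the rail's visible end.
- **Bystanders:** the nut, tape roll and spare look unmoved in the top view. Only the marker's blue cap was visible there, with the arm over the rest, and it had not moved.

**What disagreed:** early plate measurements from the top and wrist cameras differed by about 4–5 mm. The final approach used the felt contact instead, and the last wrist view matched the nominal plate dimensions to 1–2 mm. The block's top edges measured 1–3 mm short of the 60 mm width, which I put down to chamfered edges.

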